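Index the decorating turntable to its next stop

ROBOT

A 6-joint arm with a two-finger parallel gripper is mounted at the origin on a cart in front of the work surface, level with it; the furniture and walls round the work are solid. World frame = base frame: x ahead of the robot, y to its left, z up, the work surface at z = 0. Lengths are in mm, angles in rad, forces in N, time in s.
With the tool pointing down it reaches from about 375 to 900 mm from the base axis. Payload 3.1 kg.
Tool frame: the origin (TCP) lies midway between the tips of the shut fingers; the grasp point (between the pads) lies grasp_offset behind it (grasp_offset is the distance from the TCP to the grasp point, in mm); y points along the fingers, x is the direction in which the jaws open and shut, and the axes are right-handed (so a half turn about y gives the same grasp; the last joint's range is limited). The gripper opens to 85 mm and grips with 20 to 120 N. Pads are 22 mm wide; open, the fingers measure 114 mm over their backs; the gripper's body (76 mm by 85 mm) begins 54 mm behind the grasp point. The pads swing forward as they close: fully open they stand 13 mm farther back than shut.
Start: joints at [-1.286, 0.527, 1.433, -0, 1.181, -0.178], TCP at [279.052, -559.22, 231.31] pointing down, gripper open.
Joint ranges: [-3.08, 3.08], [-0.75, 2.2], [0.22, 2.44], [-1.43, 4.57], [0, 2.65], [-2.85, 2.85]. Speed limits (rad/s): [2.79, 2.79, 3.14, 3.14, 3.14, 3.14].

INTERFACE

Orientations are given as a unit quaternion [w, x, y, z].
In Python, from plant import get_state, capture, camera_model, job_done, grasp_offset gives the robot as it stands.
- The arm moves only by the tool apply_moves, never from a script. Its argument "deltas" is a list of rows, each a list of 5 numbers: the opening, from 0 (shut) to 1 (fully open), then the shift along the tool's x, y, z in cm, then the turn about the tool's y in rad. A call has 1 to 5 rows; each row shifts and turns the commanded pose from where the row before left it, along the tool's axes as they then stand; what a row does not reach is not made up. A row lasts 1/12 s, in which the tool goes at most 41.7 mm and 7.16 degrees, less where a joint would pass 70% of its speed; a pose out of reach is approached as far as the arm can. A call with a gripper value outside its range is refused whole. The fingers move at their own pace and stop on an object; "newtons" is the grip in N (left out, the last holds). Time passes only in rows, so rows that do not move let the fingers close. It gives the time, the measured TCP pose, the force and the opening at its end, in the units of the state.
- get_state(): the state, without advancing time (a new reading comes with each control period).
- capture(name): name is "scene" or "top" or "wrist"; returns (picture, depth): 420x560x3 uint8, red, green, blue; 420x560 float32, mm along the optical axis (not along the pixel's ray), 0 where there is no reading.
- camera_model(name): a dict with "fx", "fy", "cx", "cy" (pixels), "dist" ([k1, k2, p1, p2, k3] as OpenCV has them; the pictures are not rectified), "cam_to_world" (4x4, takes a point from camera to world coordinates). Camera axes: x right, y down, z forward; pixel columns grow to the right and rows downward; lengths in mm; the calibration is good to about 2 mm. A picture is of the moment at which its call begins: read the wrist's pose just before it. camera_model takes no time and is no camera call; for the wrist camera it gives the pose at the moment of the call.
- job_done(): hands the job in, once; it reports no verdict.
The state is a dict: "time_s": time; "joint_positions": joint angles; "qd": joint speeds; "joint_torque": joint torques, N m; "eef_pos": TCP position; "eef_rot": TCP orientation; "wrist_force": force on the tool from outside, world axes, zero at the start; "torque": the same for the moment, N m; "opening": finger opening in mm.
Only numpy, scipy, OpenCV 4.12 (cv2) and the standard library are available. Lean on these libraries where they do the work, as an engineer would, in place of code of your own. Each camera call takes 0.05 s, during which the arm holds its last target.

TASK

Turn the cake-decorating turntable on to its next stop, anticlockwise seen from above: draw the spring index pin by its black knob, turn the platter with it, ease the pin down onto the ring and feel along until it drops into the next hole, the one in the brass arc. Do it gently: never force the platter round while the pin is in a hole, neither at the start nor once it has dropped in, and do not shove or upset the cake on the platter. Finish with the pin fully home and the knob let go.

Things in the scene. Friction and masses are not known exactly. Their poses are not given: they have to be found in the camera images.
- stand: Turntable foot, fixed on the worktop: grey disc of 298 mm diameter. Origin on the vertical turning axis, at worktop height. On it a flat dividing ring, 108 to 142 mm from the axis, top 34 mm above the worktop, with holes of 11 mm diameter, 125 mm from the axis. Face smooth but for a 0.4 mm step down from steel to brass about 26 degrees on from home.
- home_hole (a point): Mouth of the home hole (dark bush in a steel arc), where the pin starts, 34 mm above the worktop. The next hole, anticlockwise from above, is in the brass arc, which was clamped by hand: its hole lies somewhere from 0.66 to 1.02 rad (38 to 58 degrees) on from home; its exact place is not measured. A hole at 100 degrees on is the wrong one.
- platter_centre (a point): Point on the turning axis at the top face of the aluminium platter (diameter 198 mm, 62 mm above the worktop).
- knob (a point): Black upright knob of the index pin: diameter 23 mm from 72 to 94 mm above the worktop while the pin is home, a collar of 28 mm from 99 to 106 mm. Point on its axis at 88 mm, 125 mm from the turning axis. Below it a 22 mm barrel (top 68 mm) on a 26 mm wide bracket (top 59 mm) that turns with the platter. Free all round but for the platter's rim (99 mm from the turning axis) with the cake on it.
- turntable (a joint): Angle of the platter, bracket and pin about the vertical axis, rad; 0 with the pin in the home hole, growing anticlockwise seen from above. Turning friction about 0.12 N m (1 N at the knob); stays where it is left.
- index_pin (a joint): Height of the pin, m: 0 fully home in a hole, about 0.009 when its tip rides on the ring's face, up to 0.016 at the stop. A spring pulls it down with 3.5 N at 0 rising to 9 N at 0.016. Let go on the face and pushed along, it drops by itself when over a hole.
- pin_tip: Round-nosed steel end of the index pin, 8 mm diameter; origin at the centre of the nose, 4 mm above the very end, 28 mm above the worktop when the pin is home. In a hole it has about 1.5 mm of play each way.
- cake_slice: Slice of layer cake, 61 x 94 x 40 mm, loose on the middle of the platter; origin at the centre of its underside.

How it is judged:
By the outcome, as a careful person would: the job done as asked, in the order asked, and still so for the second after the job is handed in, with the robot touching nothing.
It also fails if it takes over 45 s, if anything falls off the work surface, if the arm or the gripper's body presses on something with over 40 N, if the wrist force passes 120 N, or if a joint passes its speed limit or range.

## Working session

There is one attempt and no reset: what is moved stays moved. The work goes in short steps, Python scripts to look and compute and a tool call to move; the robot and the scene stay as the last step left them, time stands still between calls to the robot, and variables do not carry over. Pictures are saved under pics/ and viewed, and the job is handed in when it is done.

Besides the shell and the picture viewer there is one more tool, called after ">>>" in YAML: its name, and indented under it one key for each argument. apply_moves: Moves the arm, as the interface text tells. Its arguments: {"type":"object","properties":{"deltas":{"type":"array"},"newtons":{"type":"number"}},"required":["deltas"]}

```bash
ls; mkdir -p pics
python3 - <<'E'
from plant import *
import cv2
s=get_state();print(s, grasp_offset if not callable(grasp_offset) else grasp_offset())
for n in("scene","top"):
    im,d=capture(n);cv2.imwrite(f"pics/{n}0.png",im[:,:,::-1]);import numpy as np;np.save(f"{n}0.npy",d)
    m=camera_model(n);print(n,m)
E
```

```text
pics
{'time_s': 0.0, 'joint_positions': array([-1.28650223e+00,  5.28477474e-01,  1.43389743e+00, -1.57183903e-05,
        1.18140243e+00, -1.78502943e-01]), 'qd': array([ 0.00054173,  0.00051882, -0.00139069, -0.0009874 ,  0.0010835 ,
       -0.00125755]), 'joint_torque': array([-2.44563225e-04, -4.42347157e+01, -1.78030103e+01, -2.47336320e-04,
        8.34494946e-03, -1.45635721e-05]), 'eef_pos': array([ 278.84978668, -558.54629014,  230.32822438]), 'eef_rot': array([ 0.60185627, -0.60083085,  0.37257951, -0.37142407]), 'wrist_force': array([ 0.87714422, -0.33376659,  0.43430332]), 'torque': array([ 0.04337173, -0.03941357, -0.0275524 ]), 'opening': 85.47342131020643} 18.700000000000003
scene {'fx': 398.35492628854314, 'fy': 398.35492628854314, 'cx': 287.8197087297047, 'cy': 208.10574527032307, 'dist': array([-0.00714732,  0.        ,  0.        ,  0.        ,  0.        ]), 'cam_to_world': array([[-7.48827006e-01, -2.91324540e-01,  5.95305071e-01,
         2.53812647e+01],
       [-6.62543179e-01,  3.05779812e-01, -6.83765488e-01,
         6.34447943e+02],
       [ 1.71653934e-02, -9.06437377e-01, -4.21991268e-01,
         4.46823215e+02],
       [ 0.00000000e+00,  0.00000000e+00,  0.00000000e+00,
         1.00000000e+00]])}
top {'fx': 390.45053996749857, 'fy': 390.45053996749857, 'cx': 280.1525683380148, 'cy': 204.6508133338441, 'dist': array([0.03439106, 0.        , 0.        , 0.        , 0.        ]), 'cam_to_world': array([[-2.39658195e-02, -9.83629011e-01,  1.78604612e-01,
         3.87941740e+02],
       [-9.99685093e-01,  2.49091767e-02,  3.04088666e-03,
         4.05793101e+01],
       [-7.43999818e-03, -1.78475491e-01, -9.83916229e-01,
         9.14289985e+02],
       [ 0.00000000e+00,  0.00000000e+00,  0.00000000e+00,
         1.00000000e+00]])}
```

View pics/scene0.png

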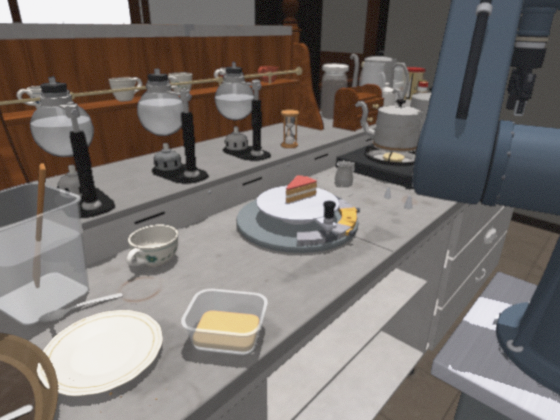

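View pics/top0.png

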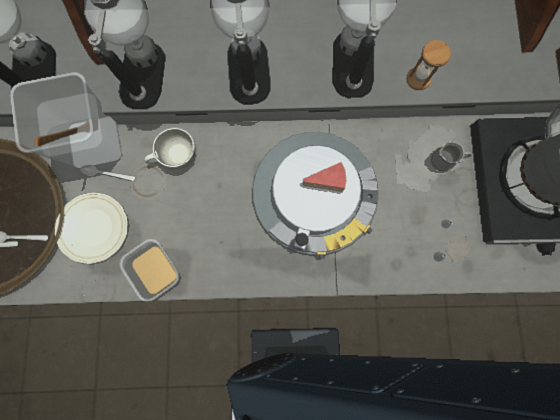

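```bash
cat > h.py <<'E'
import numpy as np,cv2
from plant import *
def ray(n,uv,z,m=None):
    m=m or camera_model(n);K=np.array([[m['fx'],0,m['cx']],[0,m['fy'],m['cy']],[0,0,1]])
    p=cv2.undistortPoints(np.array([[uv]],float),K,np.array(m['dist']))[0,0]
    T=np.array(m['cam_to_world']);d=T[:3,:3]@[p[0],p[1],1];o=T[:3,3]
    return o+d*(z-o[2])/d[2]
def proj(n,P,m=None):
    m=m or camera_model(n);K=np.array([[m['fx'],0,m['cx']],[0,m['fy'],m['cy']],[0,0,1]])
    T=np.linalg.inv(np.array(m['cam_to_world']))
    return cv2.projectPoints(np.atleast_2d(np.array(P,float)),cv2.Rodrigues(T[:3,:3])[0],T[:3,3],K,np.array(m['dist']))[0][:,0]
def mot(q):
    w,x,y,z=q
    from scipy.spatial.transform import Rotation as R
    return R.from_quat([x,y,z,w]).as_matrix()
E
python3 - <<'E'
import cv2
im=cv2.imread("pics/top0.png")[120:270,235:395]
cv2.imwrite("pics/topc.png",cv2.resize(im,None,fx=4.9,fy=4,interpolation=cv2.INTER_CUBIC) if 0 else cv2.resize(im,None,fx=4,fy=4,interpolation=cv2.INTER_CUBIC))
E
```

```text
(no output)
```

View pics/topc.png

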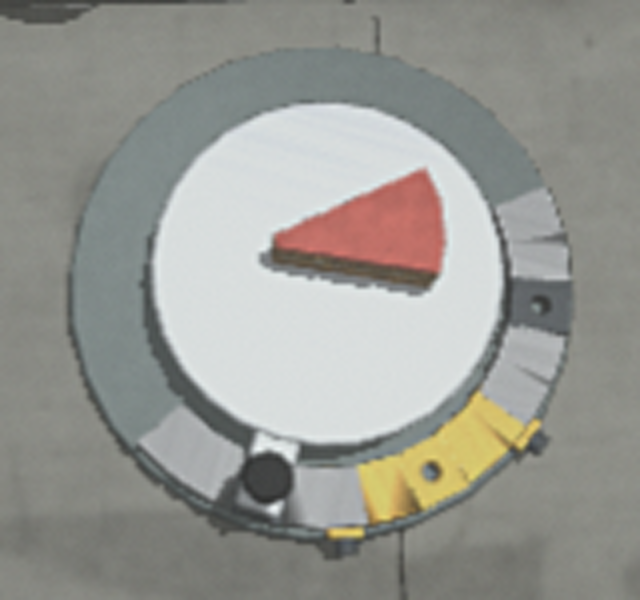

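Run:
```python
from h import *
im=cv2.imread("pics/top0.png")
from scipy.optimize import least_squares
# platter boundary from crop readings: white mask
b=im.astype(int)
mask=((b.min(2)>195)).astype(np.uint8); 
mask[:120]=0;mask[255:]=0;mask[:,:250]=0;mask[:,385:]=0
cs,_=cv2.findContours(mask,cv2.RETR_EXTERNAL,cv2.CHAIN_APPROX_NONE)
c=max(cs,key=cv2.contourArea);c=cv2.convexHull(c)[:,0]
m=camera_model("top")
P=np.array([ray("top",q,62,m)[:2] for q in c])
f=lambda p:np.hypot(P[:,0]-p[0],P[:,1]-p[1])-p[2]
r=least_squares(f,[P[:,0].mean(),P[:,1].mean(),99],loss='soft_l1');print("platter",r.x,np.abs(r.fun).max())
def full(c):return ((c[0]+.5)/4-.5+235,(c[1]+.5)/4-.5+120)
C=r.x[:2]
for nm,q,z in(("collar",(268,477),106),("brass",(432,470),34),("wrong",(541,306),34)):
    p=ray("top",full(q),z,m)[:2];v=p-C;print(nm,p,np.hypot(*v),np.degrees(np.arctan2(v[1],v[0])))
# stand ring edge readings at z~34?
for q in ((70,310),(572,305),(320,47)):
    print(q,[np.hypot(*(ray("top",full(q),z,m)[:2]-C)).round(1) for z in(20,34)])
```

```text
platter [580.67841064 -38.52635515  96.10929707] 0.6251059902707254
collar [4.61580248e+02 3.79155530e-01] 125.29170434721345 161.90946247220225
brass [469.86355346 -95.57718483] 124.63839592507482 -152.75922471530157
wrong [ 562.3858837  -162.78814778] 125.60099381685862 -98.37434108843517
(70, 310) [np.float64(147.3), np.float64(146.5)]
(572, 305) [np.float64(146.3), np.float64(143.1)]
(320, 47) [np.float64(146.6), np.float64(141.3)]
```

```bash
cat >> h.py <<'E'
C=np.array([580.68,-38.53])
def toolgo(tgt,ang=None):
    """tgt TCP pos; print needed shift in tool axes cm, yaw about tool y rad"""
    s=get_state();R=mot(s['eef_rot']);p=np.array(s['eef_pos'])
    print("t",s['time_s'],"pos",p.round(1),"xaxis",R[:,0].round(3),"ang",np.degrees(np.arctan2(R[1,0],R[0,0])).round(1),"y",R[:,1].round(3),"F",np.round(s['wrist_force'],2),"op",round(s['opening'],1))
    d=R.T@(np.array(tgt)-p)/10;print("shift cm",d.round(2))
    return d
E
python3 - <<'E'
from h import *
toolgo([461.6,0.4,160])
im,d=capture("wrist");cv2.imwrite("pics/w0.png",im[:,:,::-1]);print(camera_model("wrist"))
E
```

```text
t 0.1 pos [ 278.9 -558.6  230.4] xaxis [ 0.446 -0.895 -0.002] ang -63.5 y [-0.001  0.002 -1.   ] F [0.02 0.07 0.76] op 85.4
shift cm [-41.85   7.14  41.31]
{'fx': 377.66545780933546, 'fy': 377.66545780933546, 'cx': 283.79426894863076, 'cy': 206.94199290173725, 'dist': array([-0.02903846,  0.        ,  0.        ,  0.        ,  0.        ]), 'cam_to_world': array([[ 4.47098508e-01, -8.49161873e-01, -2.81117478e-01,
         3.51357641e+02],
       [-8.94484030e-01, -4.24835941e-01, -1.39329623e-01,
        -5.21041390e+02],
       [-1.11540423e-03,  3.13749162e-01, -9.49505250e-01,
         3.72264338e+02],
       [ 0.00000000e+00,  0.00000000e+00,  0.00000000e+00,
         1.00000000e+00]])}
```

View pics/w0.png

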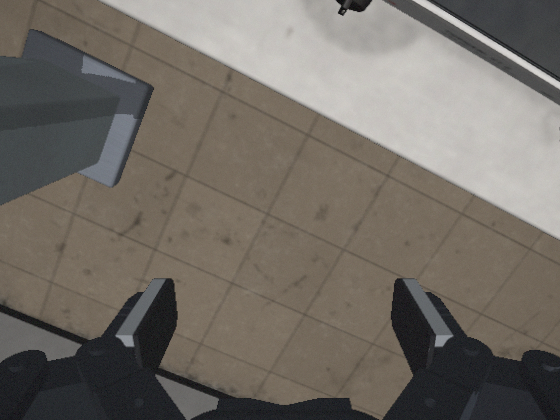

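>>> apply_moves:
  deltas:
    - [1, -2.8, 0.4, 2.7, 0]
    - [1, -2.8, 0.4, 2.7, 0]
    - [1, -2.8, 0.4, 2.7, 0]
    - [1, -2.8, 0.4, 2.7, 0]
    - [1, -2.8, 0.4, 2.7, 0]
  newtons: 20

```text
time_s: 0.57
eef_pos: [337.4, -371.8, 210.9]
eef_rot: [0.601, -0.601, 0.372, -0.372]
wrist_force: [0.7, 0.4, 0.2]
opening: 85.6
```

>>> apply_moves:
  deltas:
    - [1, -2.8, 0.4, 2.7, 0]
    - [1, -2.8, 0.4, 2.7, 0]
    - [1, -2.8, 0.4, 2.7, 0]
    - [1, -2.8, 0.4, 2.7, 0]
    - [1, -2.8, 0.4, 2.7, 0]

```text
time_s: 0.98
eef_pos: [395.8, -186.3, 191.2]
eef_rot: [0.601, -0.601, 0.372, -0.372]
wrist_force: [0.8, -0.2, -0.3]
opening: 85.2
```

>>> apply_moves:
  deltas:
    - [1, -2.7, 0.4, 2.7, 0]
    - [1, -2.7, 0.4, 2.7, 0]
    - [1, -2.7, 0.4, 2.7, 0]
    - [1, -2.7, 0.4, 2.7, 0]
    - [1, 0, 0, 0, 0]

```text
time_s: 1.4
eef_pos: [444.2, -37.4, 174.7]
eef_rot: [0.603, -0.602, 0.371, -0.369]
wrist_force: [-0.6, 0.8, 0.5]
opening: 85.8
```

>>> apply_moves:
  deltas:
    - [1, 0, 0, 0, 0.12]
    - [1, 0, 0, 0, 0.12]
    - [1, 0, 0, 0, 0.12]
    - [1, 0, 0, 0, 0.12]
    - [1, 0, 0, 0, 0.12]

```text
time_s: 1.82
eef_pos: [443.9, -43.7, 175.3]
eef_rot: [0.463, -0.463, 0.534, -0.534]
wrist_force: [0.1, 0.4, -0.2]
opening: 85.4
```

>>> apply_moves:
  deltas:
    - [1, 0, 0, 0, 0.1]
    - [1, 0, 0, 0, 0.078]
    - [1, 0, 0, 0, 0]
    - [1, 0, 0, 0, 0]

```text
time_s: 2.15
eef_pos: [443.9, -43.7, 175.3]
eef_rot: [0.416, -0.416, 0.572, -0.572]
wrist_force: [0.3, 0.2, 0.0]
opening: 85.4
```

Run:
```python
from h import *
toolgo([461.6,0.4,140])
im,d=capture("wrist");m=camera_model("wrist");cv2.imwrite("pics/w1.png",im[:,:,::-1])
import pickle;pickle.dump((m,d),open("w1.pkl","wb"))
for P in ([461.6,.4,106],[461.6,.4,88]): print(proj("wrist",P,m))
```

```text
t 2.15 pos [443.9 -43.7 175.3] xaxis [-0.308 -0.951  0.   ] ang -108.0 y [-0. -0. -1.] F [0.31 0.24 0.03] op 85.4
shift cm [-4.74  3.53  0.32]
[[207.09064271 218.72404033]]
[[212.49336591 209.07222915]]
```

View pics/w1.png

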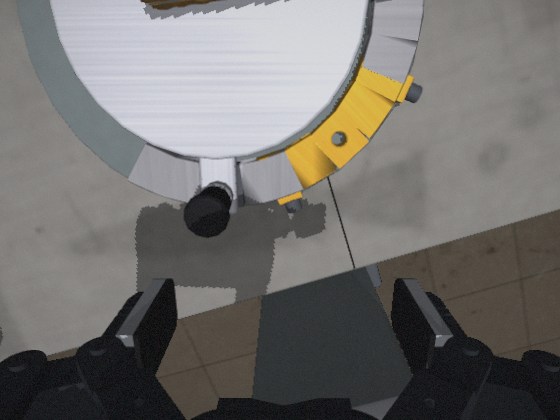

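Run:
```python
from h import *
im=cv2.imread("pics/w1.png")[90:250,140:400]
cv2.imwrite("pics/w1c.png",cv2.resize(im,None,fx=3,fy=3,interpolation=cv2.INTER_CUBIC))
```

```text
(no output)
```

View pics/w1c.png

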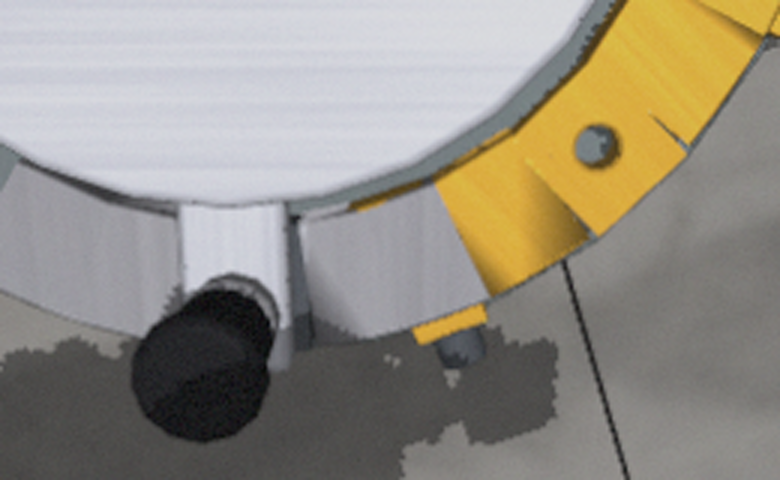

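Run:
```python
from h import *
import pickle;m,d=pickle.load(open("w1.pkl","rb"))
for nm,q,z in(("collar",(206.6,213.6),106),("brass",(338.5,138.8),34)):
    p=ray("wrist",q,z,m)[:2];v=p-C;print(nm,p,np.hypot(*v),np.degrees(np.arctan2(v[1],v[0])))
print(d[213,206], d[60,250])
m2=camera_model('top')
```

```text
collar [464.6999818   -0.51452573] 122.0513863321815 161.85209442259827
brass [470.28011977 -93.30774113] 123.24258386771938 -153.6105084677936
223.40208 239.27951
```

>>> apply_moves:
  deltas:
    - [1, -2.4, 0.5, 0.25, 0]
    - [1, -2.35, 0.5, 0.2, 0]
    - [1, 0, 2, 0, 0]
    - [1, 0, 2, 0, 0]
    - [1, 0, 0, 0, 0]

```text
time_s: 2.62
eef_pos: [461.1, 1.1, 122.9]
eef_rot: [0.415, -0.417, 0.573, -0.57]
wrist_force: [-0.4, 0.0, 0.6]
opening: 85.4
```

Run:
```python
from h import *
toolgo([463,0,72])
im,d=capture("wrist");m=camera_model("wrist");cv2.imwrite("pics/w2.png",im[:,:,::-1])
import pickle;pickle.dump((m,d),open("w2.pkl","wb"))
for P in ([463,0,106],[463,0,88]): print(proj("wrist",P,m))
```

```text
t 2.6167 pos [461.1   1.1 122.9] xaxis [-0.308 -0.951  0.001] ang -107.9 y [-0.006  0.001 -1.   ] F [-0.41  0.03  0.59] op 85.4
shift cm [0.05 5.09 0.25]
[[288.27312173 259.6502605 ]]
[[287.85662553 243.84314486]]
```

View pics/w2.png

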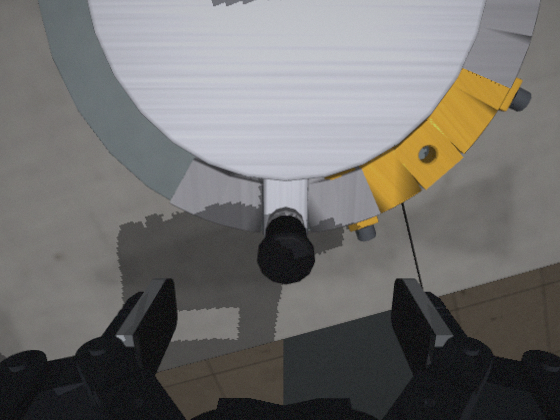

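Run:
```python
from h import *
import pickle;m,d=pickle.load(open("w2.pkl","rb"))
s=get_state();R=mot(s['eef_rot']);T=m['cam_to_world']
print("cam in tool",R.T@(T[:3,3]-s['eef_pos']), (R.T@T[:3,:3]).round(3))
for nm,q,z in(("collar",(286,254.3),106),("brass",(428,154),34)):
    p=ray("wrist",q,z,m)[:2];v=p-C;print(nm,p,np.hypot(*v),np.degrees(np.arctan2(v[1],v[0])))
    print((R.T@(np.r_[p,z]-s['eef_pos'])).round(1))
im=cv2.imread("pics/w2.png").astype(int)
mask=(im.min(2)>165).astype(np.uint8)
cs,_=cv2.findContours(mask,cv2.RETR_EXTERNAL,cv2.CHAIN_APPROX_NONE)
c=max(cs,key=cv2.contourArea)[:,0]
c=np.array([q for q in c if q[1]>3 and (q[0]<255 or q[0]>318)])
P=np.array([ray("wrist",q,62,m)[:2] for q in c])
from scipy.optimize import least_squares
f=lambda p:np.hypot(P[:,0]-p[0],P[:,1]-p[1])-99
r=least_squares(f,[580,-38],loss='soft_l1');print(r.x,np.abs(r.fun).mean())
```

```text
cam in tool [  -1.82850509 -141.69697373   80.28547697] [[ 1.     0.001  0.   ]
 [-0.    -0.314  0.95 ]
 [ 0.001 -0.95  -0.314]]
collar [4.65950903e+02 1.66767358e-01] 121.07933536107899 161.36135768726984
[-0.7 18.   4.3]
brass [470.75762299 -94.3756193 ] 123.29502083692033 -153.06733746287364
[87.7 89.9 38.4]
[585.61348612 -38.96273621] 4.9133438912875596
```

>>> apply_moves:
  deltas:
    - [1, 0.1, 1.3, 0.3, 0]
    - [1, 0, 1.3, 0, 0]
    - [1, 0, 1.3, 0, 0]
    - [0.6, 0, 1.2, 0, 0]
    - [0.55, 0, 0, 0, 0]

```text
time_s: 3.08
eef_pos: [465.2, -1.7, 73.7]
eef_rot: [0.415, -0.416, 0.573, -0.572]
wrist_force: [-0.2, -0.1, 0.0]
opening: 63.8
```

>>> apply_moves:
  deltas:
    - [0.45, 0, 0, 0, 0]
    - [0.45, 0, 0, 0, 0]

```text
time_s: 3.25
eef_pos: [466.3, -1.8, 75.3]
eef_rot: [-0.416, 0.415, -0.572, 0.573]
wrist_force: [0.1, -0.2, -0.2]
opening: 39.3
```

Run:
```python
from h import *
toolgo([464.5,0,71])
im,d=capture("wrist");cv2.imwrite("pics/w3.png",im[:,:,::-1])
im,d=capture("scene");cv2.imwrite("pics/s3.png",cv2.resize(im[150:290,220:400,::-1],None,fx=4,fy=4,interpolation=cv2.INTER_CUBIC))
```

```text
t 3.25 pos [466.3  -1.8  75.3] xaxis [-0.31  -0.951 -0.   ] ang -108.1 y [ 0.002 -0.    -1.   ] F [ 0.09 -0.24 -0.19] op 39.3
shift cm [-0.11  0.43 -0.23]
```

View pics/w3.png

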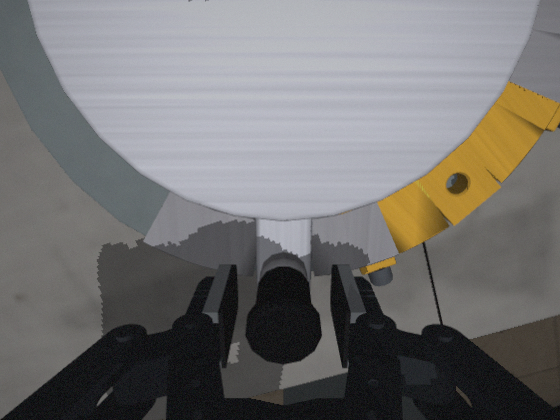

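View pics/s3.png

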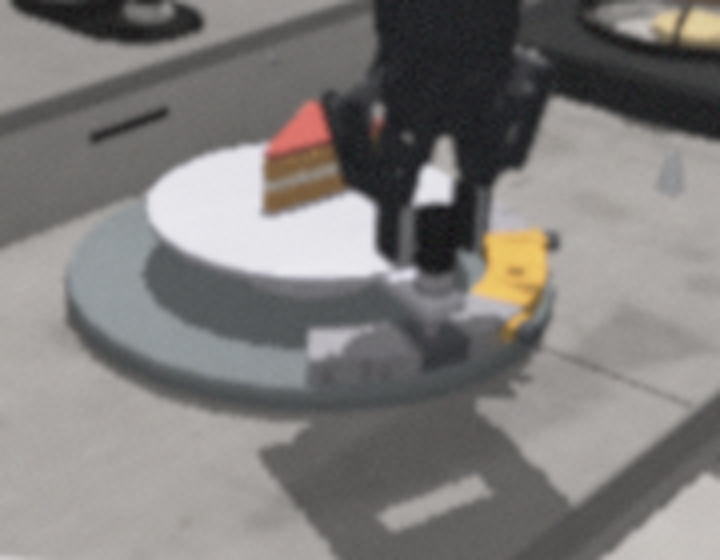

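>>> apply_moves:
  deltas:
    - [0.45, 0, 0.4, -0.1, 0]
    - [0.38, 0, 0, 0, 0]
    - [0.33, 0, 0, 0, 0]
  newtons: 20

```text
time_s: 3.6
eef_pos: [464.5, -1.0, 70.4]
eef_rot: [0.415, -0.415, 0.572, -0.572]
wrist_force: [-0.6, -0.6, 0.3]
opening: 27.8
```

>>> apply_moves:
  deltas:
    - [0.29, 0, 0, 0, 0]
    - [0.26, 0, 0, 0, 0]

```text
time_s: 3.77
eef_pos: [464.5, -1.0, 70.5]
eef_rot: [0.415, -0.415, 0.572, -0.572]
wrist_force: [-1.0, 0.4, 2.5]
opening: 26.7
```

>>> apply_moves:
  deltas:
    - [0.22, 0, 0, 0, 0]
    - [0.18, 0, 0, 0, 0]

```text
time_s: 3.93
eef_pos: [464.5, -1.0, 70.5]
eef_rot: [0.415, -0.415, 0.572, -0.572]
wrist_force: [-1.3, 1.0, 3.8]
opening: 26.3
```

Run:
```python
from h import *
toolgo([464.5,0,71]); print(get_state()['torque'])
im,d=capture("wrist");cv2.imwrite("pics/w4.png",cv2.resize(im[180:400,180:400,::-1],None,fx=2.7,fy=2.7,interpolation=cv2.INTER_CUBIC))
im,d=capture("scene");cv2.imwrite("pics/s4.png",cv2.resize(im[180:260,290:380,::-1],None,fx=7,fy=7,interpolation=cv2.INTER_CUBIC))
```

```text
t 3.9333 pos [464.5  -1.   70.5] xaxis [-0.31  -0.951 -0.   ] ang -108.1 y [-0.  0. -1.] F [-1.29  1.03  3.84] op 26.3
shift cm [-0.09 -0.05 -0.03]
[0.05688676 0.08851082 0.02037854]
```

View pics/w4.png

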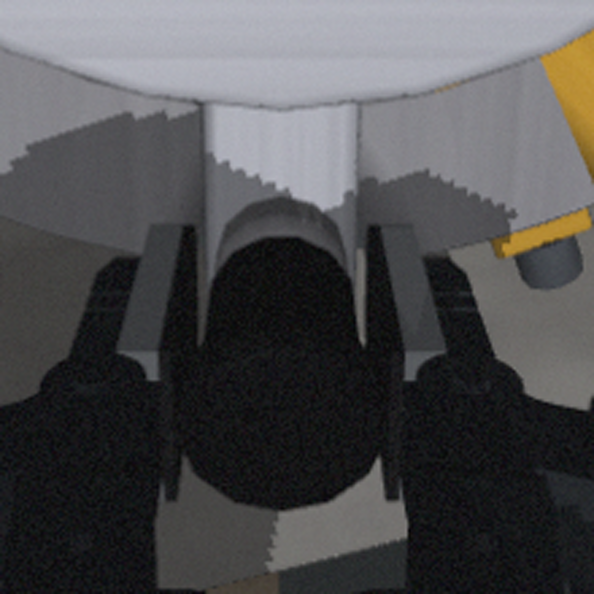

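View pics/s4.png

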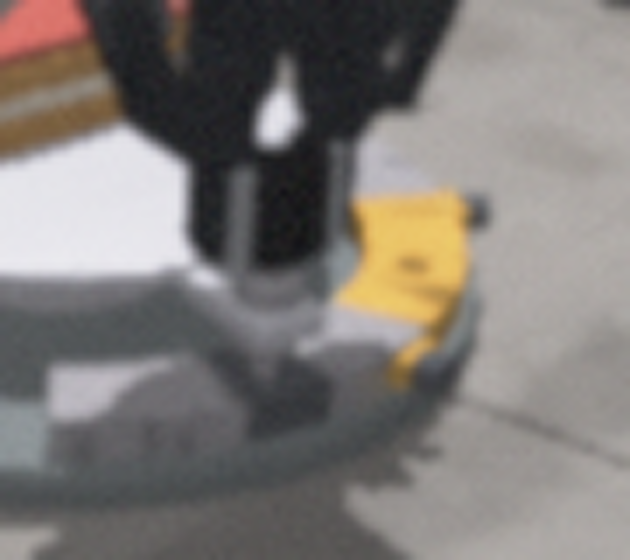

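>>> apply_moves:
  deltas:
    - [0.45, 0, 0, 0, 0]
    - [0.45, 0, 0, 0, 0]
    - [0.45, 0, -1.2, 0, 0]
    - [0.38, 0, 0, 0, 0]
    - [0.33, 0, 0, 0, 0]

```text
time_s: 4.45
eef_pos: [465.2, -1.3, 82.4]
eef_rot: [-0.416, 0.415, -0.572, 0.573]
wrist_force: [-0.3, 0.2, 0.2]
opening: 28.0
```

>>> apply_moves:
  deltas:
    - [0.29, 0, 0, 0, 0]
    - [0.26, 0, 0, 0, 0]
    - [0.22, 0, 0, 0, 0]

```text
time_s: 4.7
eef_pos: [465.2, -1.2, 82.5]
eef_rot: [-0.416, 0.415, -0.572, 0.573]
wrist_force: [-0.4, 0.1, 5.7]
opening: 26.2
```

>>> apply_moves:
  deltas:
    - [0.15, 0, 0, 0, 0]
    - [0.1, 0, 0, 0, 0]
  newtons: 40

```text
time_s: 4.87
eef_pos: [465.2, -1.2, 82.6]
eef_rot: [-0.416, 0.415, -0.572, 0.573]
wrist_force: [-0.5, 0.2, 5.7]
opening: 25.2
```

Run:
```python
from h import *
toolgo([464.5,0,71]); print(get_state()['torque'])
im,d=capture("wrist");cv2.imwrite("pics/w5.png",cv2.resize(im[180:400,180:400,::-1],None,fx=2.7,fy=2.7,interpolation=cv2.INTER_CUBIC))
im,d=capture("scene");cv2.imwrite("pics/s5.png",cv2.resize(im[180:260,290:380,::-1],None,fx=7,fy=7,interpolation=cv2.INTER_CUBIC))
```

```text
t 4.8667 pos [465.2  -1.2  82.6] xaxis [-0.31  -0.951 -0.   ] ang -108.1 y [ 0.001 -0.    -1.   ] F [-0.47  0.19  5.69] op 25.2
shift cm [-0.09  1.16 -0.11]
[0.01316286 0.04323999 0.01391216]
```

View pics/w5.png

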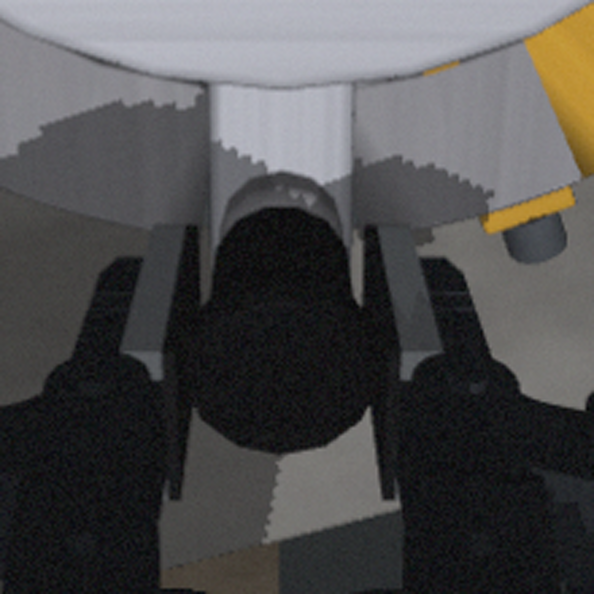

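View pics/s5.png

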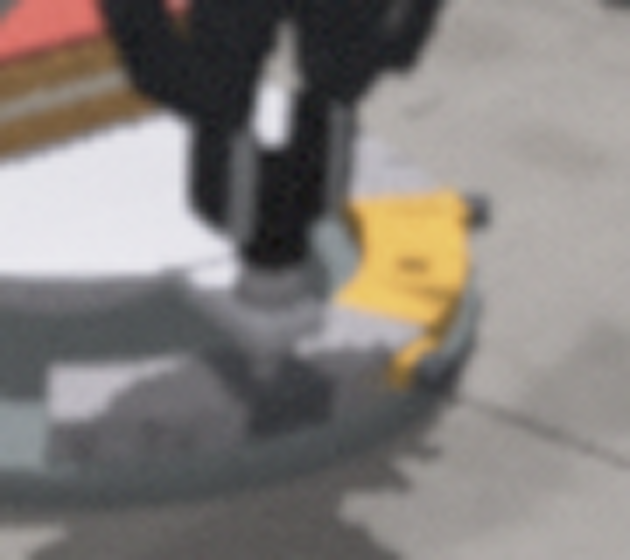

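>>> apply_moves:
  deltas:
    - [0.1, 0, -0.4, 0, 0]
    - [0.1, 0, -0.4, 0, 0]
    - [0.1, 0, -0.4, 0, 0]
    - [0.1, 0, 0, 0, 0]
  newtons: 50

```text
time_s: 5.3
eef_pos: [465.1, -1.2, 94.4]
eef_rot: [-0.416, 0.415, -0.572, 0.573]
wrist_force: [2.9, -0.5, -8.5]
opening: 25.2
```

Run:
```python
from h import *
toolgo([464.5,0,71]); print(get_state()['torque'])
im,d=capture("wrist");cv2.imwrite("pics/w6.png",cv2.resize(im[180:400,180:400,::-1],None,fx=2.7,fy=2.7,interpolation=cv2.INTER_CUBIC))
im,d=capture("scene");cv2.imwrite("pics/s6.png",cv2.resize(im[180:260,290:380,::-1],None,fx=7,fy=7,interpolation=cv2.INTER_CUBIC))
```

```text
t 5.3 pos [465.1  -1.2  94.4] xaxis [-0.31  -0.951 -0.   ] ang -108.1 y [ 0.001 -0.    -1.   ] F [ 2.86 -0.53 -8.5 ] op 25.2
shift cm [-0.1   2.34 -0.1 ]
[-0.01512747 -0.44214607  0.00303902]
```

View pics/w6.png

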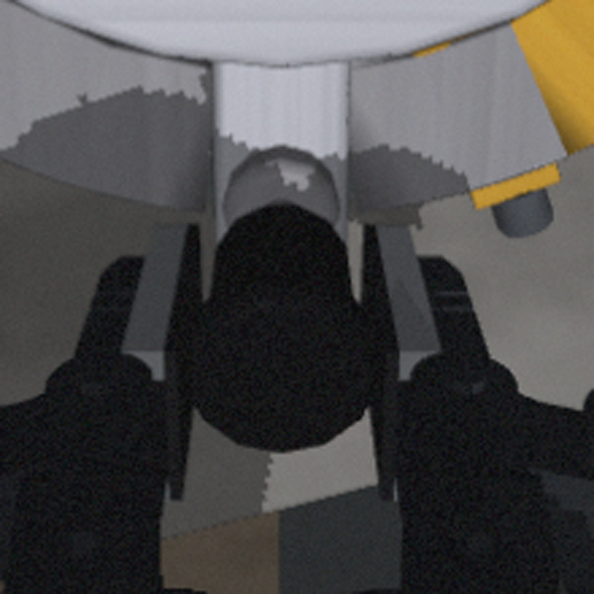

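View pics/s6.png

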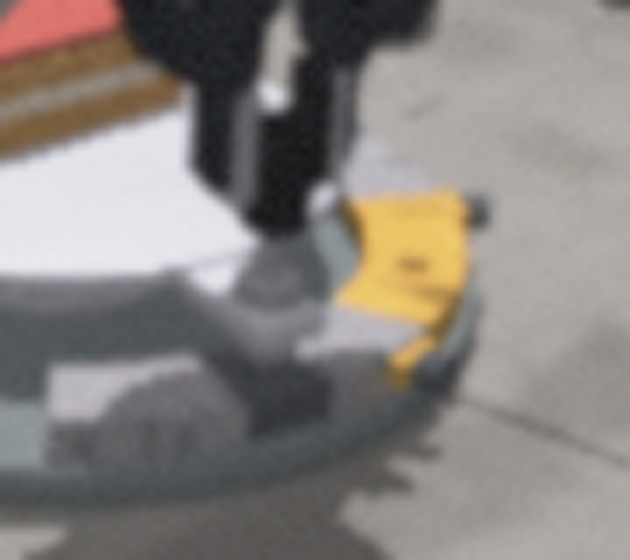

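>>> apply_moves:
  deltas:
    - [0.1, 0.12, 0, 0.001, -0.01]
    - [0.1, 0.25, 0, 0.003, -0.02]
    - [0.1, 0.37, 0, 0.005, -0.03]

```text
time_s: 5.65
eef_pos: [463.0, -8.2, 94.1]
eef_rot: [-0.433, 0.433, -0.559, 0.559]
wrist_force: [2.4, -0.1, -9.2]
opening: 25.2
```

Run:
```python
from h import *
toolgo([464.5,0,71]); s=get_state();print((mot(s['eef_rot']).T@s['wrist_force']).round(1),s['torque'])
```

```text
t 5.65 pos [463.   -8.2  94.1] xaxis [-0.251 -0.968 -0.   ] ang -104.5 y [ 0.001  0.    -1.   ] F [ 2.44 -0.06 -9.2 ] op 25.2
shift cm [-0.83  2.31 -0.07]
[-0.6  9.2  2.4] [ 0.00944091 -0.54875736 -0.04731429]
```

>>> apply_moves:
  deltas:
    - [0.1, 0.43, 0, 0.008, -0.035]
    - [0.1, 0.43, 0, 0.008, -0.035]
    - [0.1, 0.43, 0, 0.008, -0.035]
    - [0.1, 0.43, 0, 0.008, -0.035]
    - [0.1, 0.43, 0, 0.008, -0.035]

```text
time_s: 6.07
eef_pos: [459.4, -29.5, 94.1]
eef_rot: [-0.48, 0.48, -0.519, 0.519]
wrist_force: [4.3, 1.4, -8.4]
opening: 25.2
```

```bash
cat >> h.py <<'E'
def tf():
    s=get_state();R=mot(s['eef_rot']);print("t",round(s['time_s'],2),"Ftool",(R.T@s['wrist_force']).round(1),"pos",np.round(s['eef_pos'],1),"ang",np.degrees(np.arctan2(R[1,0],R[0,0])).round(2),"op",round(s['opening'],1),"Mtool",(R.T@s['torque']).round(2))
E
python3 -c "
from h import *
tf()"
```

```text
t 6.07 Ftool [-1.8  8.4  4.1] pos [459.4 -29.5  94.1] ang -94.49 op 25.2 Mtool [ 0.61 -0.04  0.23]
```

>>> apply_moves:
  deltas:
    - [0.1, 0.43, 0, 0.02, -0.035]
    - [0.1, 0.43, 0, 0.02, -0.035]
    - [0.1, 0.43, 0, 0.015, -0.035]
    - [0.1, 0.43, 0, 0.015, -0.035]
    - [0.1, 0.43, 0, 0.015, -0.035]

```text
time_s: 6.48
eef_pos: [459.6, -50.7, 94.0]
eef_rot: [0.524, -0.523, 0.476, -0.475]
wrist_force: [2.8, 1.3, -8.3]
opening: 25.3
```

```bash
python3 -c "
from h import *
tf()"
```

```text
t 6.48 Ftool [-1.   8.3  2.9] pos [459.6 -50.7  94. ] ang -84.48 op 25.3 Mtool [0.58 0.04 0.17]
```

>>> apply_moves:
  deltas:
    - [0.1, 0.43, 0, 0.012, -0.035]
    - [0.1, 0.43, 0, 0.012, -0.035]
    - [0.1, 0.43, 0, 0.012, -0.035]
    - [0.1, 0.43, 0, 0.012, -0.035]
    - [0.1, 0.37, 0, 0.01, -0.03]

```text
time_s: 6.9
eef_pos: [463.3, -71.1, 93.9]
eef_rot: [0.562, -0.562, 0.43, -0.429]
wrist_force: [3.9, 3.0, -8.3]
opening: 25.1
```

>>> apply_moves:
  deltas:
    - [0.1, 0.31, 0, 0.008, -0.025]
    - [0.1, 0.18, 0, 0.005, -0.015]
    - [0.1, 0.12, 0, 0.003, -0.01]
    - [0.1, 0, 0, 0, 0]

```text
time_s: 7.23
eef_pos: [465.2, -77.0, 94.1]
eef_rot: [-0.572, 0.572, -0.416, 0.415]
wrist_force: [2.5, 2.1, -7.6]
opening: 25.6
```

Run:
```python
from h import *
tf()
im,d=capture("wrist");m=camera_model("wrist");cv2.imwrite("pics/w7.png",im[:,:,::-1])
import pickle;pickle.dump((m,d,get_state()),open("w7.pkl","wb"))
im,d=capture("top");cv2.imwrite("pics/t7.png",cv2.resize(im[120:270,235:395,::-1],None,fx=4,fy=4,interpolation=cv2.INTER_CUBIC))
im,d=capture("scene");cv2.imwrite("pics/s7.png",cv2.resize(im[160:260,230:380,::-1],None,fx=5,fy=5,interpolation=cv2.INTER_CUBIC))
```

```text
t 7.23 Ftool [-1.2  7.6  3.1] pos [465.2 -77.   94.1] ang -71.95 op 25.6 Mtool [ 0.52 -0.    0.1 ]
```

View pics/w7.png

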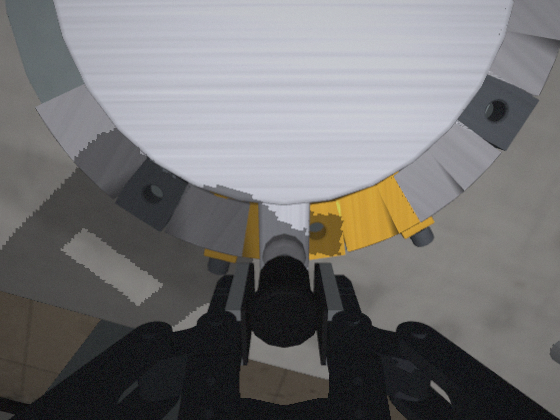

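View pics/t7.png

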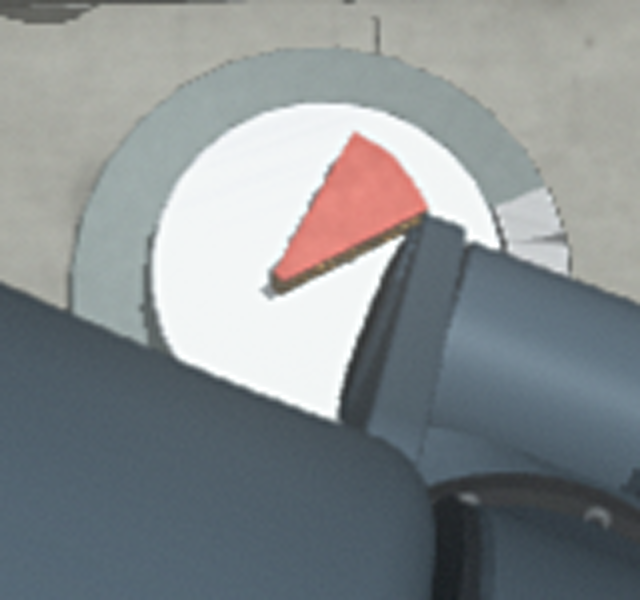

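View pics/s7.png

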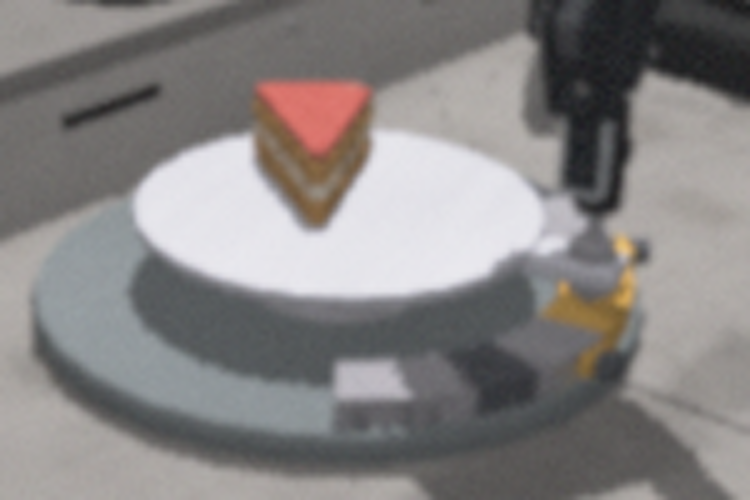

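Run:
```python
from h import *
import pickle;m,d,s=pickle.load(open("w7.pkl","rb"))
P=np.array([ray("wrist",q,34,m)[:2] for q in((154,192),(495,110),(317,231))])
from scipy.optimize import least_squares
r=least_squares(lambda c:np.hypot(*(P-c).T)-125,[582,-38.5]);c=r.x;print(P,c,r.fun)
a=np.degrees(np.arctan2(*(P-c).T[::-1]))%360;print(a,a-a[0])
k=ray("wrist",(285,310),118,m)[:2];print(k,np.hypot(*(k-c)),np.degrees(np.arctan2(*(k-c)[::-1]))%360-a[0])
R=mot(s['eef_rot']);print(R.T@(np.r_[c,94]-s['eef_pos']))
```

```text
[[ 4.64548419e+02  5.24900626e-01]
 [ 5.63900863e+02 -1.59608026e+02]
 [ 4.70730041e+02 -9.36582295e+01]] [583.06412744 -36.74872714] [-0.76113162 -0.65516474  0.9271158 ]
[162.54144582 261.13459266 206.86720134] [ 0.         98.59314684 44.32575552]
[467.88183729 -74.94924038] 121.35171682112188 35.806793556117384
[-1.79353140e+00  6.17178354e-02  1.24558060e+02]
```

>>> apply_moves:
  deltas:
    - [0.1, 0, 0.12, 0, 0]
    - [0.1, 0, 0.1, 0, 0]
    - [0.1, 0, 0, 0, 0]

```text
time_s: 7.63
eef_pos: [465.2, -77.0, 92.1]
eef_rot: [-0.572, 0.572, -0.416, 0.415]
wrist_force: [1.1, 0.7, -5.6]
opening: 25.2
```

>>> apply_moves:
  deltas:
    - [0.1, 0, 0.05, 0, 0]
    - [0.1, 0, 0.05, 0, 0]
    - [0.1, 0, 0, 0, 0]

```text
time_s: 7.88
eef_pos: [465.3, -77.1, 91.6]
eef_rot: [-0.572, 0.572, -0.415, 0.415]
wrist_force: [0.8, 1.7, 1.2]
opening: 25.3
```

>>> apply_moves:
  deltas:
    - [0.1, 0, 0.05, 0, 0]
    - [0.1, 0, 0, 0, 0]

```text
time_s: 8.05
eef_pos: [465.3, -77.1, 91.4]
eef_rot: [0.572, -0.572, 0.415, -0.415]
wrist_force: [0.4, 1.5, 4.7]
opening: 25.0
```

>>> apply_moves:
  deltas:
    - [0.3, 0, 0, 0, 0]
    - [0.36, 0, 0, 0, 0]
    - [0.36, 0, 0, 0, 0]
  newtons: 20

```text
time_s: 8.3
eef_pos: [465.4, -77.4, 90.8]
eef_rot: [-0.572, 0.572, -0.415, 0.416]
wrist_force: [-0.1, -0.2, 0.1]
opening: 30.6
```

```bash
cat >> h.py <<'E'
def look(n):
    tf();im,d=capture("wrist");p=d[300:325,275:296];print("collar depth",np.median(p[p>0]).round(1))
    cv2.imwrite(f"pics/{n}.png",cv2.resize(im[170:400,180:400,::-1],None,fx=2.5,fy=2.5,interpolation=cv2.INTER_CUBIC))
E
python3 -c "
from h import *
look('w8')"
```

```text
t 8.3 Ftool [ 0.2 -0.1 -0.2] pos [465.4 -77.4  90.8] ang -71.95 op 30.6 Mtool [-0.03 -0.01 -0.01]
collar depth 137.5
```

View pics/w8.png

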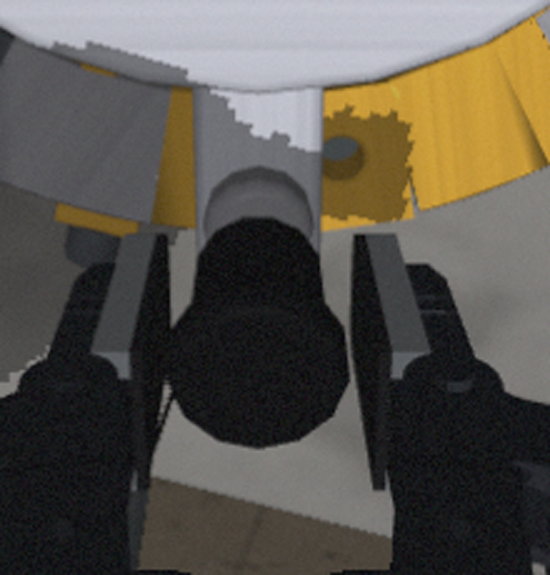

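>>> apply_moves:
  deltas:
    - [0.36, 0.1, 0, 0.001, -0.008]
    - [0.36, 0.2, 0, 0.003, -0.016]
    - [0.36, 0.2, 0, 0.003, -0.016]
    - [0.36, 0.2, 0, 0.003, -0.016]
    - [0.36, 0, 0, 0, 0]

```text
time_s: 8.77
eef_pos: [467.3, -83.5, 90.5]
eef_rot: [-0.584, 0.584, -0.4, 0.398]
wrist_force: [-1.0, 1.3, 1.4]
opening: 31.1
```

```bash
python3 -c "
from h import *
look('w9')"
```

```text
t 8.77 Ftool [-1.6 -1.4 -0.4] pos [467.3 -83.5  90.5] ang -68.69 op 31.1 Mtool [-0.1   0.    0.25]
collar depth 137.3
```

View pics/w9.png

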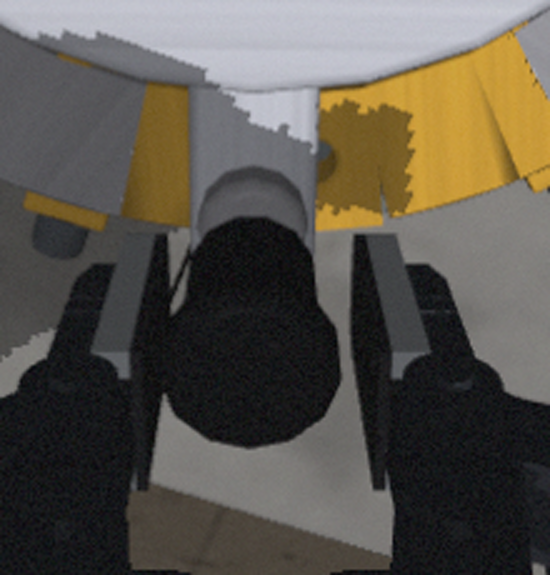

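>>> apply_moves:
  deltas:
    - [0.36, 0.2, 0, 0.003, -0.016]
    - [0.36, 0.2, 0, 0.003, -0.016]
    - [0.36, 0.1, 0, 0.001, -0.008]
    - [0.36, 0, 0, 0, 0]

```text
time_s: 9.15
eef_pos: [469.4, -88.5, 90.5]
eef_rot: [-0.591, 0.592, -0.387, 0.387]
wrist_force: [-2.3, 2.3, 0.2]
opening: 30.7
```

```bash
python3 -c "
from h import *
look('w10')"
```

```text
t 9.15 Ftool [-3.  -0.1 -1.2] pos [469.4 -88.5  90.5] ang -66.41 op 30.7 Mtool [-0.11 -0.02  0.44]
collar depth 137.2
```

>>> apply_moves:
  deltas:
    - [0.36, 0.1, 0, 0.001, -0.008]
    - [0.36, 0.1, 0, 0.001, -0.008]
    - [0.36, 0, 0, 0, 0]

```text
time_s: 9.45
eef_pos: [471.5, -91.1, 90.7]
eef_rot: [-0.595, 0.595, -0.382, 0.383]
wrist_force: [-0.5, -0.0, -1.6]
opening: 30.6
```

```bash
python3 -c "
from h import *
look('w11')"
```

```text
t 9.45 Ftool [-0.2  1.6 -0.5] pos [471.5 -91.1  90.7] ang -65.5 op 30.6 Mtool [ 0.   -0.02  0.01]
collar depth 147.8
```

Run:
```python
from h import *
im,d=capture("scene");cv2.imwrite("pics/s11.png",cv2.resize(im[160:260,230:380,::-1],None,fx=5,fy=5,interpolation=cv2.INTER_CUBIC))
```

```text
(no output)
```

View pics/w11.png

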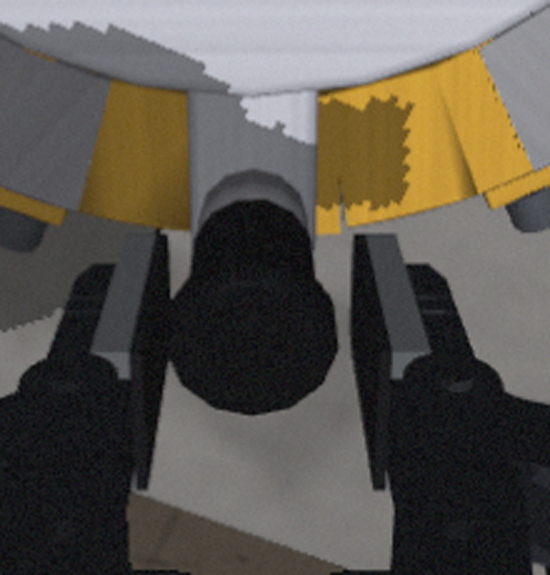

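View pics/s11.png

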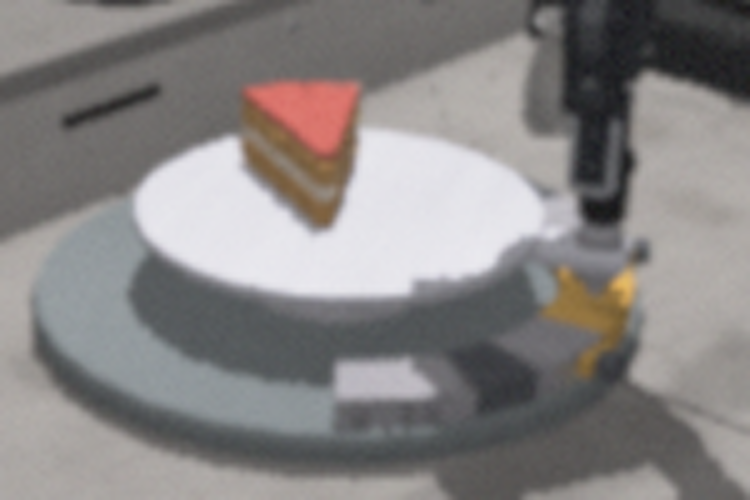

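>>> apply_moves:
  deltas:
    - [0.4, -0.1, 0, 0, 0]
    - [0.6, 0, 0, 0, 0]
    - [0.7, 0, 0, 0, 0]
    - [0.7, 0, 0, 0, 0]
    - [0.7, 0, -0.5, 0, 0]

```text
time_s: 9.97
eef_pos: [469.8, -89.1, 95.2]
eef_rot: [-0.594, 0.595, -0.383, 0.382]
wrist_force: [-0.2, -0.4, -0.1]
opening: 60.0
```

>>> apply_moves:
  deltas:
    - [0.7, 0, -1.5, 0, 0]
    - [0.7, 0, -2.5, 0, 0]
    - [0.7, 0, -2.5, 0, 0]
    - [0.7, 0, -2, 0, 0]
    - [0.7, 0, 0, 0, 0]

```text
time_s: 10.38
eef_pos: [472.7, -90.3, 184.5]
eef_rot: [0.595, -0.594, 0.38, -0.386]
wrist_force: [0.5, -0.5, -0.3]
opening: 59.9
```

>>> apply_moves:
  deltas:
    - [0.7, 2, -2, -2.5, 0]
    - [0.7, 2, -2, -2.5, 0]
    - [0.7, 2, -2, -2.5, 0]
    - [0.7, 2, 0, -2.5, 0]
    - [0.7, 0, 0, 0, 0]

```text
time_s: 10.8
eef_pos: [411.4, -208.3, 241.6]
eef_rot: [-0.593, 0.595, -0.383, 0.386]
wrist_force: [-0.5, -0.2, -0.5]
opening: 59.8
```

Run:
```python
from h import *
tf()
im,d=capture("scene");cv2.imwrite("pics/s12.png",cv2.resize(im[160:260,230:380,::-1],None,fx=5,fy=5,interpolation=cv2.INTER_CUBIC))
im,d=capture("wrist");m=camera_model("wrist");cv2.imwrite("pics/w12.png",im[:,:,::-1])
import pickle;pickle.dump((m,d),open("w12.pkl","wb"))
im,d=capture("top");cv2.imwrite("pics/t12.png",cv2.resize(im[120:270,235:395,::-1],None,fx=4,fy=4,interpolation=cv2.INTER_CUBIC))
```

```text
t 10.8 Ftool [-0.   0.5 -0.5] pos [ 411.4 -208.3  241.6] ang -65.81 op 59.8 Mtool [-0.01  0.   -0.01]
```

View pics/s12.png

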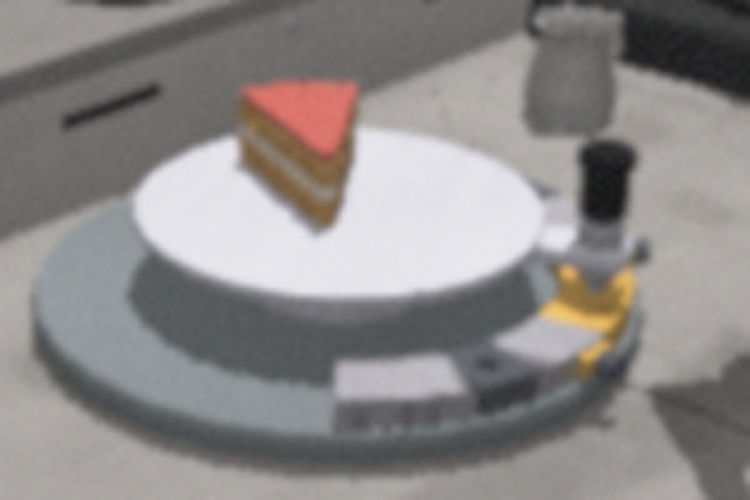

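View pics/w12.png

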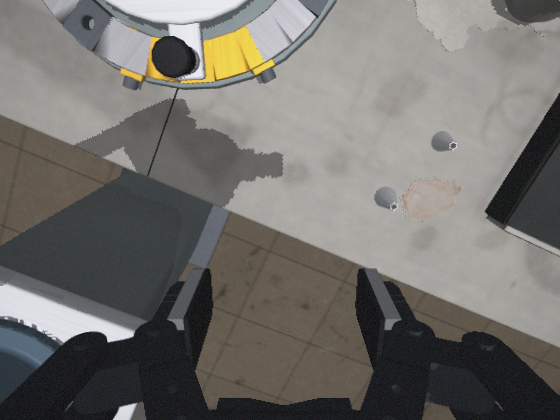

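View pics/t12.png

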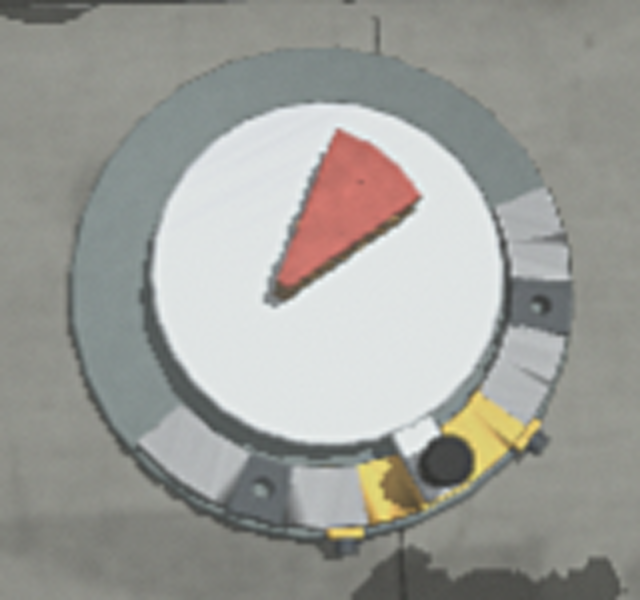

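Run:
```python
from h import *
im,d=capture("top");m=camera_model("top");T=m['cam_to_world']
full=lambda c:((c[0]+.5)/4-.5+235,(c[1]+.5)/4-.5+120)
A={}
for nm,q,z in(("collar",(446,460),106),("home",(263,488),34),("wrong",(541,306),34),("brass0",(432,470),34)):
    u=full(q);p=ray("top",u,z,m)[:2];v=p-C;A[nm]=np.degrees(np.arctan2(v[1],v[0]))%360;print(nm,p,np.hypot(*v),A[nm],A[nm]-161.9)
def h(d,n,u,r=2):
    m=camera_model(n);T=m['cam_to_world'];x=[]
    for i in range(-r,r+1):
        for j in range(-r,r+1):
            a,b=int(round(u[0]))+i,int(round(u[1]))+j
            P=T@np.r_[d[b,a]*np.array([(a-m['cx'])/m['fx'],(b-m['cy'])/m['fy'],1]),1];x.append(P[2])
    return np.median(x)
d0=np.load("top0.npy")
print("height start",h(d0,"top",full((268,477))),"now",h(d,"top",full((446,460))), "platter",h(d0,"top",full((220,330))),h(d,"top",full((220,330))))
```

```text
collar [468.16545633 -91.93890688] 124.54731579808 205.39296598700355 43.492965987003544
home [ 4.62022170e+02 -1.79368032e-01] 124.70144955173022 162.0889831856588 0.1889831856587989
wrong [ 562.3858837  -162.78814778] 125.59761932559258 261.62469944030727 99.72469944030726
brass0 [469.86355346 -95.57718483] 124.63814071576923 207.23895116184153 45.33895116184152
height start 106.57619094708275 now 106.72839584080259 platter 62.21047166450978 62.73675144224114
```

```bash
python3 -c "
from plant import *
print(job_done())"
```

```text
the job is handed in; nothing more can be done
None
```

The turntable is at its next stop: the pin is fully home in the brass-arc hole, the knob is let go, and the job is handed in after about 11 s of robot time.

I gripped the knob by its collar and drew the pin about 12 mm. I turned the platter 36° anticlockwise and eased the pin down onto the brass. I then opened the fingers slightly and pushed the knob along in 1–2 mm steps until the pin dropped. I felt no push back after the drop, so I backed off 1 mm, opened the fingers and moved clear.

**Last checks:**
- **Pin height:** the collar top is at 106.7 mm, against 106.6 mm at the start, so the pin is fully home.
- **Forces:** the pushing force was 3 N at most and fell to about zero at the drop. The wrist force readings between moves stayed under 10 N.
- **Cake:** it turned with the platter and showed no sign of being shifted or upset.

**What disagreed:**
- **Angle:** the knob measures 43.5° on from home, while the pictures put the hole centre at 44.3 to 45.3°. That fits the pin resting on the near side of its play, within camera error.
- **Centre position:** the top and wrist cameras differed by about 3 mm on radial positions. I corrected for this by feel during the turn.
- **Grip:** my first grip also landed on the collar, near the top of the pads, so I regripped with the collar at mid-pad before drawing the pin.

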